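# Hold the drum sander's hood at its balance point

## Task

Get the bench drum sander ready for a workmate to change its sleeve: first take the thin wooden blank off the shut dust hood and lay it flat in the open wooden tray. Then swing the hood up by its bar handle to its balance point, where its weight pulls it neither shut nor back onto the duct, and finish holding it still there with the handle gripped between the fingers. Do not let the hood drop or go over onto the duct, and leave the tray, the brush, the spare sleeve and the tin where they stand.

Things in the scene. Friction and masses are not known exactly. Their poses are not given: they have to be found in the camera images.
- sander: Bench drum sander, bolted down (place and yaw vary): grey cast base 270 x 290 mm, brown drum 100 mm across lying crosswise in two bearings, dust chute, sheet-steel hood over the drum, motor, and a steel duct leaving behind (top 230 mm above the bench). Origin: on the bench under the middle of the drum; x from the operator (handle) side to the duct side, y left along the drum, z up.
- hood (a joint): Swing of the hood, rad: 0 shut (top level), grows as the handle side goes up and over, 2.7 lying back on the duct. Nearly frictionless; hood with handle weighs 0.55 to 0.85 kg: below 1.69 it falls shut, above it falls back. Balance point 1.69, good within 0.1: the handle bar is then straight above the hinge line and the hood's top leans 7 degrees back past upright.
- hood_hinge (a point): Middle of the hood's hinge line, which runs along the sander's y at the hood's rear edge; 65 mm behind the sander's origin (sander x = +0.065), 165 mm above the bench; axes as the sander's. It does not move with the hood.
- hood_top (a point): Middle of the hood's flat top, on its upper face; turns with the hood. The top is 230 mm wide (sander's y) and 125 mm deep (from the hinge line towards the operator); shut, this face is 168.5 mm above the bench. A 50 mm front lip and 48 mm side cheeks hang from it; sheet 3 to 4 mm thick.
- hood_handle: Dark steel bow handle on the hood's front lip, turning with it: round bar 12 mm thick, 120 mm long, parallel to the hinge line, a leg at each end, bar centre 45 mm from the lip. Origin: middle of the bar, 171.4 mm from the hinge line; shut: 170 mm from it towards the operator and 21.5 mm below it, 143 mm above the bench (work rest below: 71 mm), axes as the sander's.
- blank: The sanded wooden blank: pale flat slat with round ends, 100 mm long (its x), 40 mm wide (its y), 6 mm thick, about 20 g, lying loose on the flat top of the shut hood. Origin: centre of its underside; z up.
- tray: Open brown wooden tray standing loose on the bench to the left or the right of the sander, 210 mm (its x) x 150 mm (its y), walls 6 mm thick and 30 mm high, floor 6 mm thick, empty, 0.9 kg. Origin: centre of its underside.
- brush: Bystander: bench brush with a brown wooden back and handle, 270 mm long (its x), 50 mm wide, 60 mm high, lying bristles down, on the other side of the sander from the tray. Origin: underside, near the middle.
- sleeve: Bystander: spare abrasive sleeve, a brown tube 106 mm across and 180 mm high standing on end at the far left or right. Origin: centre of its underside.
- tin: Bystander: plain metal wax tin 84 mm across and 58 mm high at the far left or right. Origin: centre of its underside.
Mind the look-alikes: they are no part of the job. Of the things like the blank, leave any that is pink; of the rest the smaller one is meant.

How it is judged:
By the outcome, as a careful person would: the job done as asked, in the order asked, and still so for the second after the job is handed in, while the arm keeps its last pose, push and grip.
It also fails if it takes over 64 s, if anything falls off the work surface, if the arm or the gripper's body presses on something with over 40 N, if the wrist force passes 120 N, or if a joint passes its speed limit or range.

## Robot

A 7-joint arm with a two-finger parallel gripper is mounted at the origin on the work surface. World frame = base frame: x ahead of the robot, y to its left, z up, the work surface at z = 0. Lengths are in m, angles in degrees, forces in N, time in s.
With the tool pointing down it reaches from about 0.425 to 0.875 m from the base axis. Payload 4.7 kg.
Tool frame: the origin (TCP) lies on the centre line of the jaws, within the pads' length; the fingertips stand 8 mm ahead of it and the grasp point (between the pads) lies 11 mm behind it; z points along the fingers, x is the direction in which the jaws open and shut, and the axes are right-handed (so a half turn about z gives the same grasp; the last joint's range is limited). The gripper opens to 87 mm and grips with 3 to 60 N. Pads are 19 mm wide; open, the fingers measure 117 mm over their backs; the gripper's body (75 mm by 190 mm) begins 51 mm behind the grasp point.
Start: joints at [64.406, 18.392, -4.016, 83.108, 1.295, 78.541, -3.26], TCP at [0.289, -0.582, 0.231] pointing down, gripper open.
Joint ranges: [-163.93, 163.93], [-17.29, 119.83], [-79.2, 71.16], [3.27, 140.29], [-89.18, 269.18], [5.43, 117.66], [-154.24, 154.24]. Speed limits (degrees/s): [147.25, 147.25, 180, 180, 180, 180, 180].

## Interface

Orientations are given as [roll, pitch, yaw] about the fixed x, y, z axes, in that order (R = Rz(yaw) Ry(pitch) Rx(roll)).
In Python, from cell import telemetry, read_camera, get_calibration, sign_off gives the robot as it stands. The module is installed in compiled form; this text tells all that it offers.
- The arm moves only by the tool carry_out, never from a script. Its arguments are lists of equal length, an entry for each row: "translation": the shift along the tool's x, y, z in cm, a list of three; "turn": the turn about the tool's z in rad; "gripper": the opening, from 0 (shut) to 1 (fully open). In form: {"translation": [[dx, dy, dz], ...], "turn": [turn, ...], "gripper": [gripper, ...]}. A call has 1 to 5 rows; each row is the pose to reach, as a shift and turn from the pose commanded when the call began, along the tool's axes at that moment; what a row does not reach only later rows make up. A row lasts 1/8 s, in which the tool goes at most 62.5 mm and 10.7 degrees, less where a joint would pass 70% of its speed; a pose out of reach is approached as far as the arm can. A call with a gripper value outside its range is refused whole. The fingers move at their own pace and stop on an object; "squeeze" is the grip in N (left out, the last holds). Time passes only in rows, so rows that repeat a pose let the fingers close. It gives the time, the measured TCP pose, the force and the opening at its end, in the units of the state.
- telemetry.get_obs(): the state, without advancing time (a new reading comes with each control period).
- read_camera(name): name is "side" or "top" or "wrist"; returns the picture (400x640x3 uint8, red, green, blue); there is no depth.
- get_calibration(name): a dict with "fx", "fy", "cx", "cy" (pixels), "R" (3x3) and "t" (3): a world point X has camera coordinates R X + t. Camera axes: x right, y down, z forward; pixel columns grow to the right and rows downward; lengths in m; the calibration is good to about 2 mm. The wrist camera is an equidistant fisheye: a pixel r from the principal point sees the ray r / f radians off the axis. A picture is of the moment at which its call begins: read the wrist's pose just before it. get_calibration takes no time and is no camera call; for the wrist camera it gives the pose at the moment of the call.
- sign_off(): hands the job in, once; it reports no verdict.
The state is a dict: "time_s": time; "qpos": joint angles; "joint_velocities": joint speeds; "effort": joint torques, N m; "tool_pos": TCP position; "tool_rot": TCP orientation; "force": force on the tool from outside, world axes, zero at the start; "wrist_torque": the same for the moment, N m; "grip_width": finger opening in m.
Only numpy, scipy, OpenCV 4.12 (cv2) and the standard library are available. Lean on these libraries where they do the work, as an engineer would, in place of code of your own. Each camera call takes 0.05 s, during which the arm holds its last target.

## Working session

There is one attempt and no reset: what is moved stays moved. The work goes in short steps, Python scripts to look and compute and a tool call to move; the robot and the scene stay as the last step left them, time stands still between calls to the robot, and variables do not carry over. Pictures are saved under pics/ and viewed, and the job is handed in when it is done.

Besides the shell and the picture viewer there is one more tool, called as name([rows], argument=value, ...), one row to a line, values as JSON. carry_out: Moves the arm, as the interface text tells. Its arguments: {"type":"object","properties":{"translation":{"type":"array","items":{"type":"array","items":{"type":"number"}}},"turn":{"type":"array","items":{"type":"number"}},"gripper":{"type":"array","items":{"type":"number"}},"squeeze":{"type":"number"}},"required":["translation","turn","gripper"]}

```bash
mkdir -p pics; python3 - <<'E'
from cell import telemetry, read_camera, get_calibration
import cv2
print(telemetry.get_obs())
for n in ("top","side","wrist"):
    c=get_calibration(n); print(n,c)
    cv2.imwrite(f"pics/{n}0.png",read_camera(n)[:,:,::-1])
E
```

```text
{'time_s': 0.0, 'qpos': array([64.40575163, 18.4363851 , -4.01594581, 83.17565973,  1.29444613,
       78.54065127, -3.2604025 ]), 'joint_velocities': array([-0.01720839, -0.08076021, -0.05104492, -0.01129554, -0.08506023,
        0.02476341, -0.03004545]), 'effort': array([-6.54580867e-05, -4.91294789e+01, -4.04130695e-01, -3.12522089e+01,
       -6.39413833e-02,  4.38973715e-02,  1.72577943e-04]), 'tool_pos': array([ 0.28875438, -0.58173367,  0.22948523]), 'tool_rot': array([ 1.79994839e+02,  1.07480762e-01, -6.35961101e+01]), 'force': array([ 0.33266872, -0.539674  , -0.24660952]), 'wrist_torque': array([ 0.00743804, -0.01597544,  0.00444334]), 'grip_width': 0.08701421899368347}
top {'fx': 431.3344306016263, 'fy': 431.3344306016263, 'cx': 319.08598370431196, 'cy': 195.0835446326542, 'R': array([[-0.09372145, -0.99558341, -0.00547415],
       [-0.97239771,  0.09271613, -0.21411776],
       [ 0.21367964, -0.01474438, -0.97679251]]), 't': array([0.03651691, 0.53890898, 1.27336351])}
side {'fx': 380.57685678798487, 'fy': 380.57685678798487, 'cx': 319.27770618954764, 'cy': 198.6187496099001, 'R': array([[-0.96285644, -0.26999447,  0.00323594],
       [-0.17428919,  0.61230887, -0.77116867],
       [ 0.20622988, -0.74308871, -0.63662266]]), 't': array([0.52921802, 0.19086628, 1.11791153])}
wrist {'fx': 309.70691628693146, 'fy': 309.70691628693146, 'cx': 316.21227316121644, 'cy': 202.18520016499286, 'R': array([[ 0.443634  , -0.89620532, -0.00221383],
       [-0.86415359, -0.42842008,  0.26399774],
       [-0.23754463, -0.11520528, -0.96452076]]), 't': array([-0.64968802, -0.03058395,  0.38993332])}
```

View pics/top0.png

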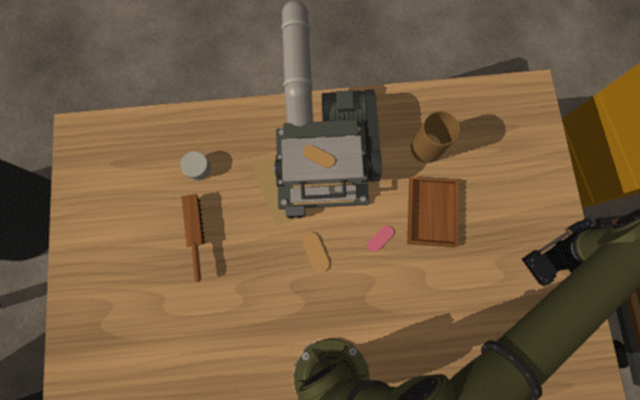

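View pics/side0.png

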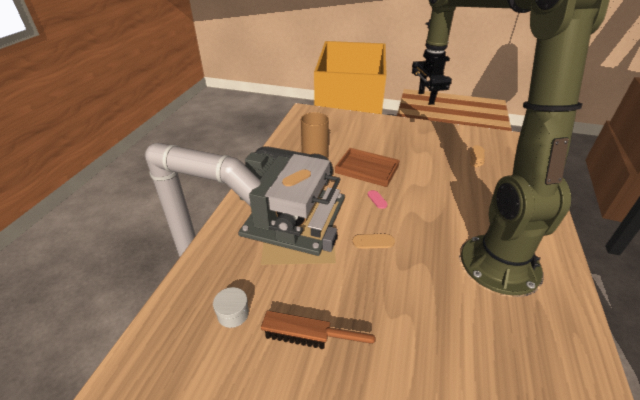

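View pics/wrist0.png

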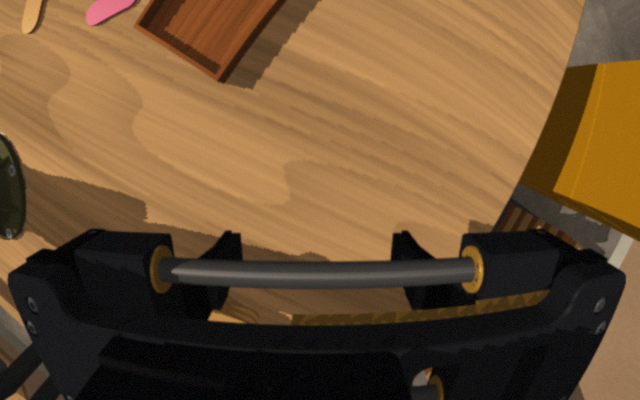

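```bash
python3 - <<'E'
import cv2
a=cv2.imread("pics/top0.png")
cv2.imwrite("pics/t1.png",cv2.resize(a[80:280,260:480],None,fx=3.6,fy=3,interpolation=cv2.INTER_CUBIC) if 0 else cv2.resize(a[110:260,270:470],None,fx=4,fy=4,interpolation=cv2.INTER_CUBIC))
b=cv2.imread("pics/side0.png")
cv2.imwrite("pics/s1.png",cv2.resize(b[130:270,230:420],None,fx=4,fy=4,interpolation=cv2.INTER_CUBIC))
E
```

```text
(no output)
```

View pics/t1.png

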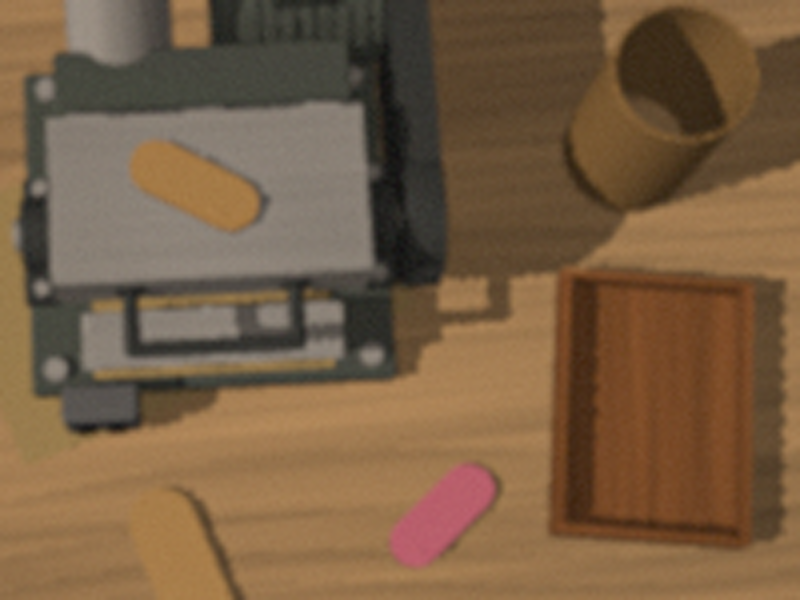

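View pics/s1.png

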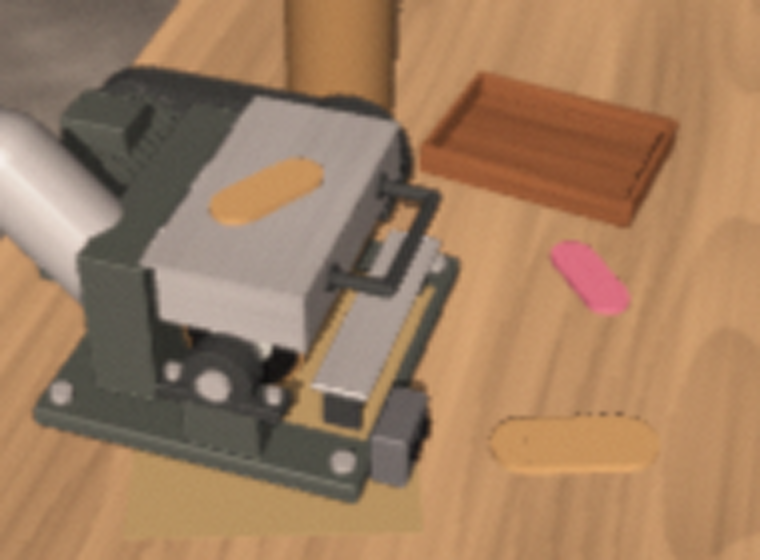

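```bash
cat > h.py <<'E'
import numpy as np
from cell import telemetry, read_camera, get_calibration
from scipy.optimize import least_squares
def ray(n,p,z):
    c=get_calibration(n);R,t=c['R'],c['t']
    d=R.T@np.array([(p[0]-c['cx'])/c['fx'],(p[1]-c['cy'])/c['fy'],1]);o=-R.T@t
    return o+d*(z-o[2])/d[2]
def proj(n,X):
    c=get_calibration(n);q=np.asarray(X)@c['R'].T+c['t']
    return q[:,:2]/q[:,2:]*[c['fx'],c['fy']]+[c['cx'],c['cy']]
def zt(p): return [270+(p[0]+.5)/4-.5,110+(p[1]+.5)/4-.5]
def zs(p): return [230+(p[0]+.5)/4-.5,130+(p[1]+.5)/4-.5]
def place(p,L):
    L=np.asarray(L,float);c,s=np.cos(p[2]),np.sin(p[2])
    return np.c_[p[0]+c*L[:,0]-s*L[:,1],p[1]+s*L[:,0]+c*L[:,1],L[:,2]]
E
python3 - <<'E'
from h import *
np.set_printoptions(precision=4,suppress=True)
def fit(Lt,Pt,Ls,Ps,p0,name):
    for sets in ("t","s","ts"):
        def f(p):
            r=[]
            if 't' in sets: r.append((proj('top',place(p,Lt))-np.array(Pt)).ravel())
            if 's' in sets: r.append((proj('side',place(p,Ls))-np.array(Ps)).ravel())
            return np.concatenate(r)
        s=least_squares(f,p0); print(name,sets,s.x,np.degrees(s.x[2]),'rms',np.sqrt(np.mean(s.fun**2)))
    return s.x
z=.1685
Lt=[[.065,.115,z],[.065,-.115,z],[-.06,-.115,z],[-.06,.115,z]]
Pt=[zt(p) for p in [(47,116),(366,102),(374,276),(52,286)]]
Ls=[[.065,-.115,z],[-.06,-.115,z],[-.06,.115,z],[.065,.115,z]]
Ps=[zs(p) for p in [(254,98),(398,125),(305,296),(152,262)]]
# image side: left of image is rear
fit(Lt,Pt,Ls,Ps,[.66,.05,0],'sander')
zz=.03
T=[[.105,.075,zz],[.105,-.075,zz],[-.105,-.075,zz],[-.105,.075,zz]]
Pt=[zt(p) for p in [(560,268),(754,283),(748,547),(551,533)]]
Ps=[zs(p) for p in [(421,146),(482,73),(677,123),(630,210)]]
fit(T,Pt,T,Ps,[.5,-.25,0],'tray')
for a,b in [((130,350),(303,345))]:
    A=ray('top',zt(a),.143);B=ray('top',zt(b),.143);print('bar',A,B,(A+B)/2)
A=ray('side',zs((437,197)),.143);B=ray('side',zs((392,287)),.143);print('bar s',A,B,(A+B)/2)
A=ray('top',zt((136,155)),.1745);B=ray('top',zt((258,217)),.1745);print('blank',A,B,(A+B)/2,np.linalg.norm(A-B),np.degrees(np.arctan2(*(A-B)[1::-1])))
A=ray('side',zs((212,212)),.1745);B=ray('side',zs((321,169)),.1745);print('blank s',A,B,(A+B)/2,np.linalg.norm(A-B),np.degrees(np.arctan2(*(A-B)[1::-1])))
E
```

```text
sander t [ 0.6209 -0.0314 -0.0573] -3.2808216668810464 rms 0.5798744883122015
sander s [ 0.619  -0.0319 -0.0246] -1.4081751021467797 rms 0.8895772416896981
sander ts [ 0.6199 -0.0317 -0.0429] -2.4568073159738426 rms 0.924485698677229
tray t [ 0.4616 -0.3643 -0.1756] -10.062602408457126 rms 0.3330119745227918
tray s [ 0.4595 -0.3632 -0.1913] -10.958188636292423 rms 0.45164255830889993
tray ts [ 0.4608 -0.3641 -0.1799] -10.305369852678908 rms 0.48278413832609496
bar [0.5201 0.0361 0.143 ] [ 0.5119 -0.0885  0.143 ] [ 0.516  -0.0262  0.143 ]
bar s [ 0.5107 -0.0877  0.143 ] [0.5168 0.0286 0.143 ] [ 0.5137 -0.0295  0.143 ]
blank [0.656  0.0187 0.1745] [ 0.6014 -0.0641  0.1745] [ 0.6287 -0.0227  0.1745] 0.0991498015471154 56.58860370735985
blank s [0.6582 0.0179 0.1745] [ 0.5962 -0.0567  0.1745] [ 0.6272 -0.0194  0.1745] 0.09699271465723214 50.300752359270426
```

```bash
cat >> h.py <<'E'
from scipy.spatial.transform import Rotation as Ro
def delta(goal,yaw):
    """shift (cm) in tool axes and turn (rad) from the present pose; keep yaw in deg"""
    o=telemetry.get_obs();R=Ro.from_euler('xyz',o['tool_rot'],degrees=True)
    d=R.inv().apply(np.array(goal)-o['tool_pos'])*100
    t=np.radians(-((yaw-o['tool_rot'][2]+180)%360-180))
    print('t',round(o['time_s'],2),'tcp',o['tool_pos'].round(4),o['tool_rot'].round(2),'F',o['force'].round(2),'w',round(o['grip_width'],4))
    print('shift cm',d.round(2),'turn',round(t,4))
E
python3 - <<'E'
from h import *
c=get_calibration('wrist');print(-c['R'].T@c['t'])
delta([.62,-.03,.31],-36)
E
```

```text
[ 0.35443956 -0.55046617  0.38287945]
t 0.15 tcp [ 0.2888 -0.5819  0.2297] [ 1.7999e+02  9.0000e-02 -6.3600e+01] F [ 0.6   0.34 -0.2 ] w 0.0872
shift cm [-34.71 -54.21  -7.98] turn -0.4817
```

carry_out([
  [0, 0, -6],
  [-3.5, -4, -8],
  [-7, -9.5, -8],
  [-10.5, -15, -8],
  [-14, -20, -8],
], turn=[0, -0.05, -0.12, -0.2, -0.27], gripper=[1, 1, 1, 1, 1])

```text
time_s: 0.78
tool_pos: [0.4048, -0.3693, 0.3104]
tool_rot: [180.0, -0.0, -48.0]
force: [0.4, -0.3, 0.3]
grip_width: 0.0873
```

```bash
python3 - <<'E'
from h import *
delta([.62,-.03,.31],-36)
E
```

```text
t 0.78 tcp [ 0.4048 -0.3693  0.3104] [180.    -0.   -47.99] F [ 0.4  -0.3   0.28] w 0.0873
shift cm [-1.081e+01 -3.870e+01  3.000e-02] turn -0.2093
```

carry_out([
  [-1.5, -5.5, 0],
  [-3, -11, 0],
  [-4.6, -16.5, 0],
  [-6.1, -22, 0],
  [-7.7, -27.5, 0],
], turn=[-0.04, -0.08, -0.12, -0.16, -0.21], gripper=[1, 1, 1, 1, 1])

```text
time_s: 1.4
tool_pos: [0.558, -0.129, 0.3104]
tool_rot: [180.0, -0.0, -36.0]
force: [0.5, -1.1, -0.8]
grip_width: 0.0872
```

```bash
python3 - <<'E'
from h import *
delta([.62,-.03,.31],-36)
E
```

```text
t 1.4 tcp [ 0.558  -0.129   0.3104] [ 1.7998e+02 -1.0000e-02 -3.6030e+01] F [ 0.48 -1.11 -0.8 ] w 0.0872
shift cm [ -0.81 -11.65   0.04] turn -0.0006
```

carry_out([
  [-0.5, -2, 0],
  [-0.8, -4, 0],
  [-0.8, -4, 0],
], turn=[0, 0, 0], gripper=[1, 1, 1])

```text
time_s: 1.78
tool_pos: [0.5747, -0.0914, 0.3102]
tool_rot: [-180.0, 0.1, -35.9]
force: [-0.4, -0.2, 0.5]
grip_width: 0.0874
```

```bash
python3 - <<'E'
from h import *
import cv2,pickle
c=get_calibration('wrist');a=read_camera('wrist');pickle.dump(c,open('w1.pkl','wb'))
cv2.imwrite('pics/w1.png',a[:,:,::-1])
E
```

```text
(no output)
```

View pics/w1.png

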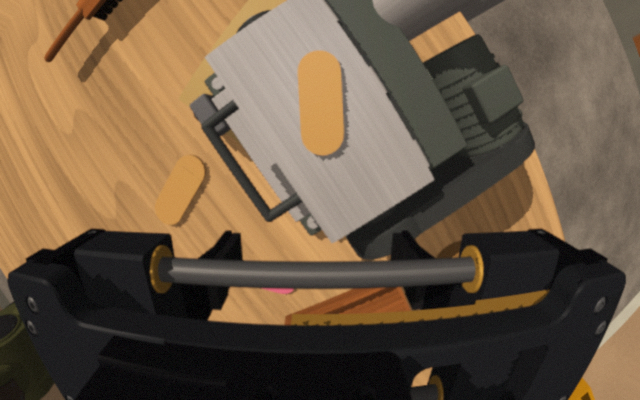

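```bash
cat >> h.py <<'E'
import cv2,pickle
def wray(c,p,z):
    x=(p[0]-c['cx'])/c['fx'];y=(p[1]-c['cy'])/c['fy'];r=np.hypot(x,y)
    d=c['R'].T@np.array([np.sin(r)*x/r,np.sin(r)*y/r,np.cos(r)]);o=-c['R'].T@c['t']
    return o+d*(z-o[2])/d[2]
def wproj(c,X):
    q=np.asarray(X)@c['R'].T+c['t'];h=np.hypot(q[:,0],q[:,1]);r=np.arctan2(h,q[:,2])
    return np.c_[q[:,0]/h*r*c['fx']+c['cx'],q[:,1]/h*r*c['fy']+c['cy']]
E
python3 - <<'E'
from h import *
np.set_printoptions(precision=4,suppress=True)
c=pickle.load(open('w1.pkl','rb'))
a=cv2.imread('pics/w1.png');hsv=cv2.cvtColor(a,cv2.COLOR_BGR2HSV)
m=cv2.inRange(hsv[40:170,285:360],(5,90,60),(25,255,255))
n,l,st,ce=cv2.connectedComponentsWithStats(m);k=1+np.argmax(st[1:,4]);print(st[k])
cs,_=cv2.findContours((l==k).astype('uint8'),0,cv2.CHAIN_APPROX_NONE)
P=[wray(c,(p[0][0]+285,p[0][1]+40),.1735)[:2] for p in max(cs,key=len)]
r=cv2.minAreaRect(np.array(P,np.float32)*1000);print(r)
A=wray(c,(207,127),.143);B=wray(c,(268,217),.143);print('bar',A,B,(A+B)/2,np.degrees(np.arctan2(*(A-B)[:2])))
for p in [(207,62),(335,243),(435,178)]: print(wray(c,p,.1685))
print(wproj(c,place([.62,-.0316,-.043],[[-.06,.115,.1685],[-.06,-.115,.1685],[.065,-.115,.1685],[-.105,.06,.143],[-.105,-.06,.143]])))
delta([.628,-.021,.2],-36)
E
```

```text
[  13   10   47  106 4197]
((630.6111450195312, -22.324615478515625), (99.84107208251953, 40.66106414794922), 57.166255950927734)
bar [0.5207 0.0317 0.143 ] [ 0.5136 -0.0867  0.143 ] [ 0.5172 -0.0275  0.143 ] 3.4359006059910766
[0.5674 0.0789 0.1685]
[ 0.5605 -0.1452  0.1685]
[ 0.6832 -0.1487  0.1685]
[[201.4355  58.5682]
 [330.0288 244.9289]
 [432.7701 180.2086]
 [204.3489 127.9828]
 [267.4118 217.7811]]
t 1.82 tcp [ 0.5743 -0.0932  0.3102] [179.97   0.03 -36.02] F [ 0.41 -1.17  0.78] w 0.0873
shift cm [ 0.1  -9.   11.01] turn -0.0004
```

```bash
python3 - <<'E'
from h import *
delta([.630,-.0222,.19],-32.8)
E
```

```text
t 1.82 tcp [ 0.5743 -0.0932  0.3102] [ 1.7997e+02  3.0000e-02 -3.6020e+01] F [ 0.41 -1.17  0.78] w 0.0873
shift cm [ 0.34 -9.02 12.01] turn -0.0562
```

carry_out([
  [0.2, -4.5, 1],
  [0.3, -9, 3],
  [0.3, -9, 7],
  [0.3, -9, 10],
  [0.3, -9, 11.5],
], turn=[-0.03, -0.056, -0.056, -0.056, -0.056], gripper=[0.8, 0.8, 0.8, 0.8, 0.8])

```text
time_s: 2.45
tool_pos: [0.6288, -0.0245, 0.1934]
tool_rot: [179.9, 0.1, -33.0]
force: [-0.1, -0.4, -0.1]
grip_width: 0.0697
```

```bash
python3 - <<'E'
from h import *
c=get_calibration('wrist');cv2.imwrite('pics/w2.png',read_camera('wrist')[:,:,::-1])
delta([.630,-.0222,.179],-32.8)
E
```

```text
t 2.5 tcp [ 0.6283 -0.0242  0.1923] [179.83   0.2  -33.  ] F [-1.35 -0.11 -1.39] w 0.0698
shift cm [ 0.03 -0.27  1.33] turn -0.0035
```

View pics/w2.png

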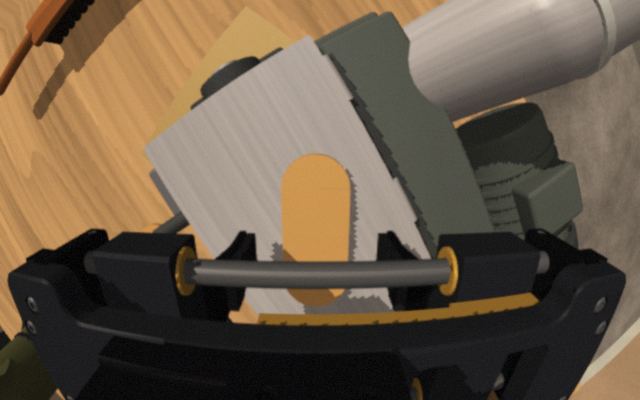

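carry_out([
  [0, -0.2, 0.6],
  [0, -0.2, 1.1],
  [0, -0.2, 1.3],
  [0, -0.2, 1.3],
], turn=[0, 0, 0, 0], gripper=[0.8, 0.8, 0.8, 0.8])

```text
time_s: 3.0
tool_pos: [0.6312, -0.0208, 0.1829]
tool_rot: [-180.0, -0.0, -32.9]
force: [0.2, -0.1, 0.0]
grip_width: 0.0695
```

carry_out([
  [0, 0, 0.3],
  [0, 0, 0.3],
], turn=[0, 0], gripper=[0.8, 0.8])

```text
time_s: 3.25
tool_pos: [0.6309, -0.0208, 0.1794]
tool_rot: [180.0, 0.0, -32.9]
force: [-1.0, 0.1, -0.4]
grip_width: 0.0699
```

```bash
python3 - <<'E'
from h import *
cv2.imwrite('pics/s2.png',cv2.resize(read_camera('side')[100:270,220:420,::-1],None,fx=3.5,fy=3.5,interpolation=2))
delta([.630,-.0222,.179],-32.8)
E
```

```text
t 3.3 tcp [ 0.631  -0.0208  0.1795] [179.99   0.   -32.88] F [-0.06 -0.9  -0.23] w 0.0693
shift cm [-0.    0.17  0.05] turn -0.0015
```

View pics/s2.png

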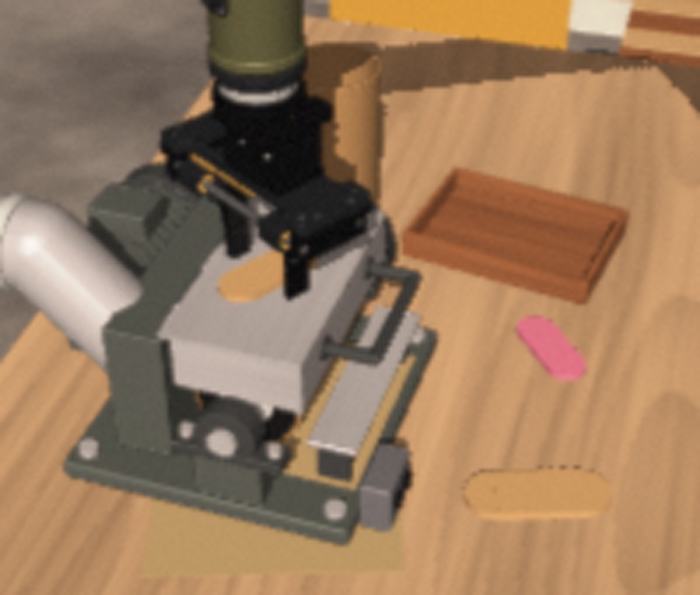

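carry_out([
  [0, 0.1, 0.1],
  [0, 0.1, 0.1],
  [0, 0.1, 0.1],
  [0, 0.1, 0.1],
  [0, 0.1, 0.1],
], turn=[0, 0, 0, 0, 0], gripper=[0.3, 0.3, 0.3, 0.3, 0.3], squeeze=12)

```text
time_s: 3.92
tool_pos: [0.6305, -0.0216, 0.1786]
tool_rot: [180.0, -0.0, -32.9]
force: [0.1, 0.5, 0.4]
grip_width: 0.0395
```

Held (39.5 mm). Lift.

carry_out([
  [0, 0, -1],
  [0, 0, -3],
  [0, 0, -6],
  [0, 0, -9],
  [0, 0, -11],
], turn=[0, 0, 0, 0, 0], gripper=[0.3, 0.3, 0.3, 0.3, 0.3])

```text
time_s: 4.55
tool_pos: [0.6312, -0.0213, 0.2922]
tool_rot: [-179.9, -0.2, -32.9]
force: [0.9, -0.1, 0.1]
grip_width: 0.0394
```

```bash
python3 - <<'E'
from h import *
cv2.imwrite('pics/w3.png',read_camera('wrist')[:,:,::-1])
delta([.461,-.364,.25],-100.3)
delta([.461,-.364,.25],79.7)
E
```

```text
t 4.6 tcp [ 0.6322 -0.0213  0.2948] [-179.79   -0.38  -32.89] F [0.49 0.73 1.85] w 0.0396
shift cm [ 4.2  38.1   4.37] turn 1.1765
t 4.6 tcp [ 0.6322 -0.0213  0.2948] [-179.79   -0.38  -32.89] F [0.49 0.73 1.85] w 0.0396
shift cm [ 4.2  38.1   4.37] turn -1.965
```

View pics/w3.png

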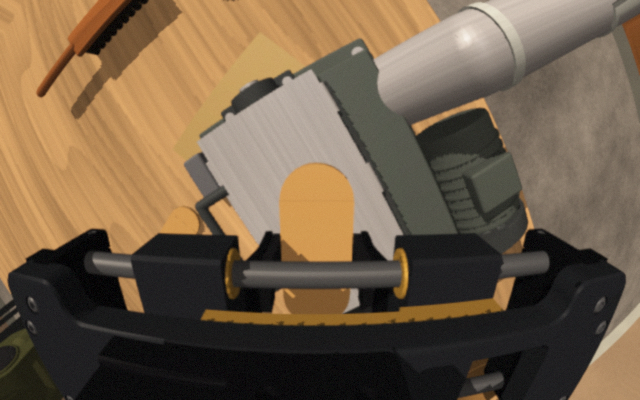

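carry_out([
  [0.5, 4.5, 0],
  [1, 9.5, 0],
  [1.6, 14.5, 0],
  [2.1, 19.5, 0],
  [2.7, 24.5, 0],
], turn=[0.15, 0.31, 0.48, 0.65, 0.8], gripper=[0.3, 0.3, 0.3, 0.3, 0.3])

```text
time_s: 5.22
tool_pos: [0.5194, -0.2433, 0.2896]
tool_rot: [-179.9, -0.1, -79.0]
force: [0.5, 0.1, -0.1]
grip_width: 0.0396
```

```bash
python3 - <<'E'
from h import *
print(telemetry.get_obs()['qpos'].round(1))
delta([.461,-.364,.20],-100.3)
E
```

```text
[ 39.8   8.7 -19.6  88.6   2.9  83.1 -58.9]
t 5.22 tcp [ 0.5194 -0.2433  0.2896] [-1.7993e+02 -6.0000e-02 -7.9000e+01] F [ 0.45  0.08 -0.1 ] w 0.0396
shift cm [10.72  8.05  8.96] turn 0.3717
```

carry_out([
  [3.5, 2.6, 0],
  [7, 5.3, 2],
  [10.7, 8.0, 4],
  [10.7, 8, 6],
  [10.7, 8, 8],
], turn=[0.15, 0.3, 0.37, 0.37, 0.37], gripper=[0.3, 0.3, 0.3, 0.3, 0.3])

```text
time_s: 5.85
tool_pos: [0.4624, -0.3633, 0.2087]
tool_rot: [-179.9, -0.0, -100.0]
force: [1.1, 1.2, -0.9]
grip_width: 0.0399
```

```bash
python3 - <<'E'
from h import *
cv2.imwrite('pics/t3.png',cv2.resize(read_camera('top')[110:300,350:550,::-1],None,fx=3,fy=3,interpolation=2))
cv2.imwrite('pics/s3.png',cv2.resize(read_camera('side')[80:230,280:480,::-1],None,fx=3.5,fy=3.5,interpolation=2))
delta([.461,-.364,.026],-100.3)
E
```

```text
t 5.95 tcp [ 0.4615 -0.3618  0.2068] [ 1.7981e+02  1.1000e-01 -9.9930e+01] F [-0.82  0.36  0.03] w 0.0397
shift cm [ 0.25 -0.05 18.08] turn 0.0065
```

View pics/s3.png

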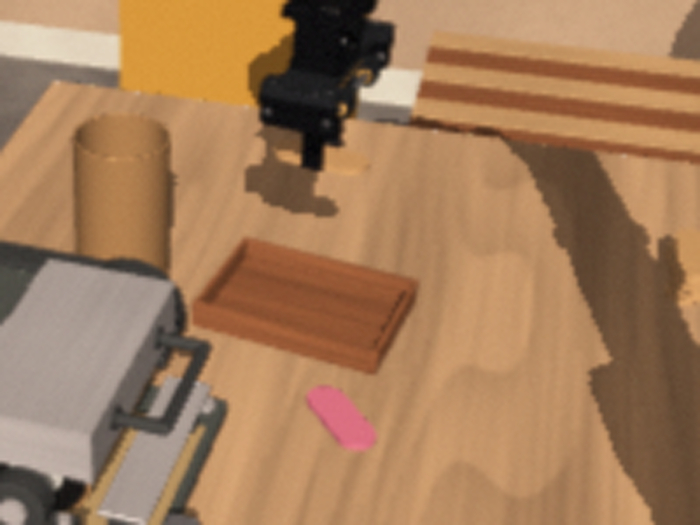

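View pics/t3.png

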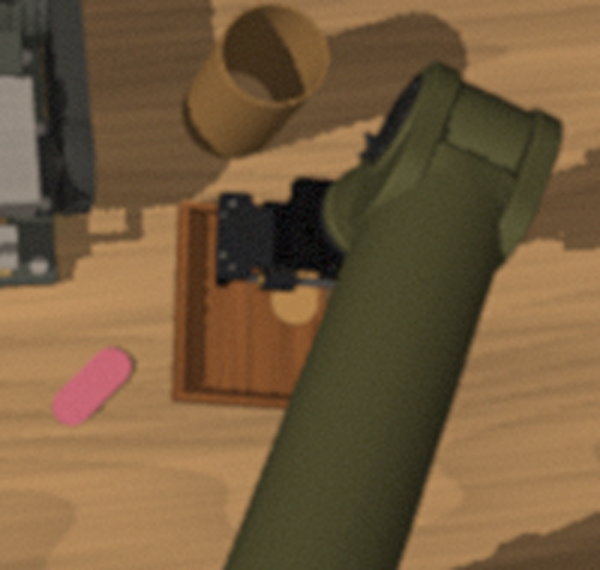

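carry_out([
  [0.2, 0, 4],
  [0.2, 0, 8],
  [0.2, 0, 12],
  [0.2, 0, 15],
  [0.2, 0, 17],
], turn=[0, 0, 0, 0, 0], gripper=[0.3, 0.3, 0.3, 0.3, 0.3])

```text
time_s: 6.58
tool_pos: [0.4626, -0.3646, 0.0383]
tool_rot: [-180.0, -0.0, -99.9]
force: [0.0, 0.8, 0.4]
grip_width: 0.0396
```

carry_out([
  [0, 0, 0.5],
  [0, 0, 1.0],
  [0, 0, 1.3],
], turn=[0, 0, 0], gripper=[0.3, 0.3, 0.3])

```text
time_s: 6.95
tool_pos: [0.4629, -0.3651, 0.0265]
tool_rot: [-179.9, -0.1, -99.9]
force: [0.3, 0.9, -0.5]
grip_width: 0.0399
```

carry_out([
  [0, 0, 0.3],
  [0, 0, 0.5],
  [0, 0, 0.6],
  [0, 0, 0.6],
], turn=[0, 0, 0, 0], gripper=[0.3, 0.3, 0.3, 0.3])

```text
time_s: 7.45
tool_pos: [0.4622, -0.3646, 0.0196]
tool_rot: [180.0, -0.0, -99.9]
force: [-0.2, -0.2, -0.7]
grip_width: 0.0395
```

carry_out([
  [0, 0, 0.2],
  [0, 0, 0.25],
  [0, 0, 0.25],
], turn=[0, 0, 0], gripper=[0.3, 0.3, 0.3])

```text
time_s: 7.82
tool_pos: [0.4622, -0.3645, 0.017]
tool_rot: [180.0, -0.0, -99.9]
force: [0.6, -0.2, -1.3]
grip_width: 0.0397
```

Within about 1 mm of the floor; open slightly and rise.

carry_out([
  [0, 0, 0],
  [0, 0, 0],
  [0, 0, 0],
  [0, 0, -0.5],
  [0, 0, -3],
], turn=[0, 0, 0, 0, 0], gripper=[0.65, 0.65, 0.65, 0.65, 0.65])

```text
time_s: 8.45
tool_pos: [0.4611, -0.3637, 0.0461]
tool_rot: [179.8, 0.1, -99.9]
force: [-0.3, -0.3, -0.8]
grip_width: 0.0565
```

carry_out([
  [0, 0, -6],
  [0, 0, -12],
  [0, 0, -17],
  [0, 0, -22],
  [0, -3, -26],
], turn=[0, 0, 0, 0, 0], gripper=[0.65, 0.65, 0.65, 0.65, 0.65])

```text
time_s: 9.07
tool_pos: [0.4908, -0.3708, 0.3109]
tool_rot: [-179.9, -0.2, -100.1]
force: [1.1, -2.3, 0.1]
grip_width: 0.0565
```

```bash
python3 - <<'E'
from h import *
cv2.imwrite('pics/s4.png',cv2.resize(read_camera('side')[80:230,280:480,::-1],None,fx=3.5,fy=3.5,interpolation=2))
delta([.5165,-.0268,.25],-3)
delta([.5165,-.0268,.25],177)
E
```

```text
t 9.12 tcp [ 0.4971 -0.3708  0.3156] [-179.27   -0.27  -99.87] F [ 3.58 -0.06  3.98] w 0.0565
shift cm [-34.25   4.06   6.35] turn -1.6907
t 9.12 tcp [ 0.4971 -0.3708  0.3156] [-179.27   -0.27  -99.87] F [ 3.58 -0.06  3.98] w 0.0565
shift cm [-34.25   4.06   6.35] turn 1.4509
```

View pics/s4.png

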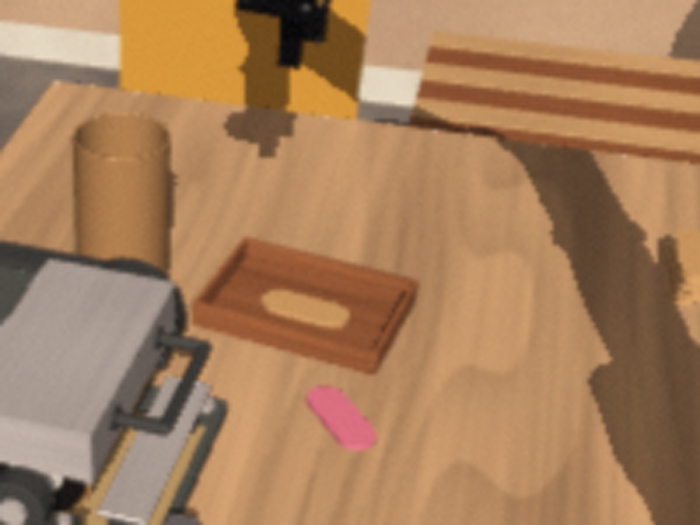

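carry_out([
  [-3.4, 0.4, 0],
  [-6.8, 0.8, 0],
  [-10.3, 1.2, 0],
  [-13.7, 1.6, 0],
  [-17, 2, 0],
], turn=[-0.17, -0.34, -0.51, -0.68, -0.85], gripper=[0.35, 0.35, 0.35, 0.35, 0.35])

```text
time_s: 9.75
tool_pos: [0.5013, -0.1974, 0.3072]
tool_rot: [-180.0, -0.0, -50.9]
force: [0.4, 0.9, 0.4]
grip_width: 0.031
```

```bash
python3 - <<'E'
from h import *
print(telemetry.get_obs()['qpos'].round(1))
delta([.5165,-.0268,.29],-3)
E
```

```text
[ 40.5   4.3 -23.1  91.4   1.7  84.6 -33.6]
t 9.75 tcp [ 0.5013 -0.1974  0.3072] [-1.800e+02 -2.000e-02 -5.088e+01] F [0.4  0.92 0.35] w 0.031
shift cm [-12.28 -11.94   1.72] turn -0.8356
```

carry_out([
  [-1.5, -1.6, 0],
  [-3, -3.2, 0],
  [-4.5, -4.8, 0],
  [-6, -6.4, 0],
  [-7.4, -7.9, 0],
], turn=[-0.167, -0.334, -0.5, -0.67, -0.836], gripper=[0.35, 0.35, 0.35, 0.35, 0.35])

```text
time_s: 10.38
tool_pos: [0.5166, -0.0907, 0.3072]
tool_rot: [180.0, -0.0, -3.0]
force: [0.2, 0.5, -0.4]
grip_width: 0.0301
```

carry_out([
  [0, 0, 0],
  [0, 0, 0],
], turn=[0, 0], gripper=[0.35, 0.35])

```text
time_s: 10.62
tool_pos: [0.5164, -0.0928, 0.307]
tool_rot: [179.9, 0.0, -3.5]
force: [0.8, -1.2, -0.4]
grip_width: 0.0303
```

```bash
python3 - <<'E'
from h import *
c=get_calibration('wrist');a=read_camera('wrist');pickle.dump(c,open('w5.pkl','wb'))
cv2.imwrite('pics/w5.png',a[:,:,::-1])
print(telemetry.get_obs()['qpos'].round(1))
delta([.5165,-.0268,.25],-3)
E
```

```text
[ 35.9   2.9 -29.6  92.9   1.5  84.6   2.7]
t 10.68 tcp [ 0.5164 -0.093   0.307 ] [ 1.7996e+02  1.0000e-02 -3.5400e+00] F [ 0.34 -1.47 -0.12] w 0.0304
shift cm [-0.4  -6.61  5.69] turn -0.0095
```

View pics/w5.png

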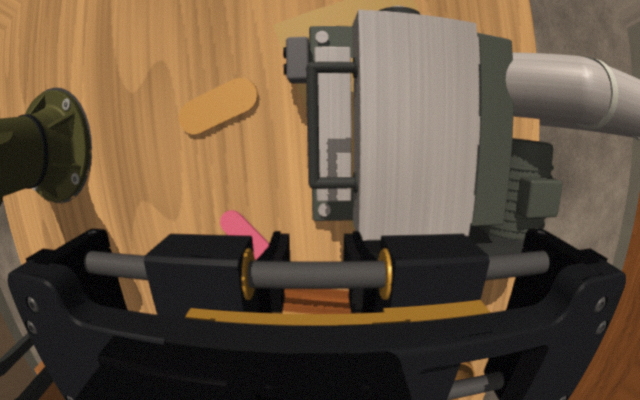

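```bash
python3 - <<'E'
from h import *
np.set_printoptions(precision=4,suppress=True)
a=cv2.imread('pics/w5.png')
cv2.imwrite('pics/w5z.png',cv2.resize(a[50:200,280:380],None,fx=4,fy=4,interpolation=2))
g=cv2.cvtColor(a,6)
for r in (95,110,125,140): print(r,g[r,298:330])
E
```

```text
95 [ 87  91  90  87  92  92  90  85  70  58  49  54  52  54  55  53  47  48
  45  59 105 146 161 162 163 162 164 162 163 161 158 163]
110 [100  92  94  91  88  86  92  82  72  59  49  47  53  52  55  50  48  47
  41  44  81 139 159 160 164 164 163 162 160 162 158 163]
125 [153 156 157 158 159 150 140 124 108  72  49  53  52  51  57  57  53  49
  45  48  84 141 159 164 165 161 162 162 161 160 160 161]
140 [150 153 158 161 160 158 156 153 139  94  59  47  49  55  54  48  51  48
  45  39  70 134 159 162 162 164 159 161 159 136 106  95]
```

View pics/w5z.png

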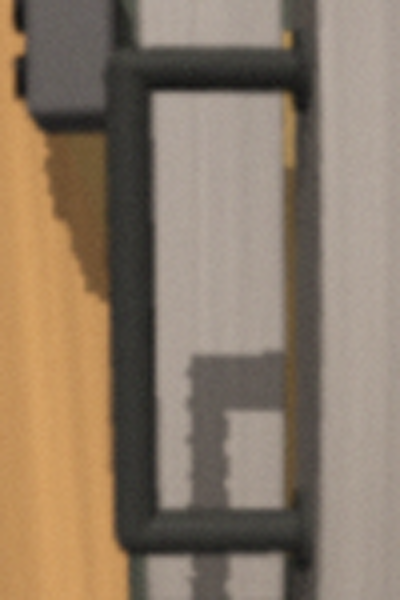

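```bash
python3 - <<'E'
from h import *
np.set_printoptions(precision=4,suppress=True)
c=pickle.load(open('w5.pkl','rb'))
A=wray(c,(312,75),.143);B=wray(c,(313.1,175),.143);print(A,B,np.degrees(np.arctan2(*(A-B)[:2])))
A=wray(c,(311.8,62),.143);B=wray(c,(313.3,188),.143);print(A,B,(A+B)/2,np.linalg.norm(A-B))
A=wray(c,(359,40),.1685);B=wray(c,(357,200),.1685);print('front edge',A,B,np.degrees(np.arctan2(*(A-B)[:2])))
A=wray(c,(478,40),.1685);B=wray(c,(472,200),.1685);print('rear edge',A,B,np.degrees(np.arctan2(*(A-B)[:2])))
delta([.5165,-.0268,.25],-3)
E
```

```text
[0.5204 0.0247 0.143 ] [ 0.5149 -0.0785  0.143 ] 3.045187550499007
[0.521  0.0384 0.143 ] [ 0.5142 -0.0923  0.143 ] [ 0.5176 -0.0269  0.143 ] 0.13090422611968563
front edge [0.5666 0.0536 0.1685] [ 0.5568 -0.1012  0.1685] 3.6180831563598437
rear edge [0.6927 0.0604 0.1685] [ 0.6826 -0.1089  0.1685] 3.442948265885193
t 10.68 tcp [ 0.5164 -0.093   0.307 ] [179.96   0.01  -3.54] F [ 0.34 -1.47 -0.12] w 0.0304
shift cm [-0.4  -6.61  5.69] turn -0.0095
```

carry_out([
  [0, -3.5, 0],
  [0, -6.6, 2],
  [0, -6.6, 6],
  [0, -6.6, 9],
  [0, -6.6, 11],
], turn=[0, 0, 0, 0, 0], gripper=[0.35, 0.35, 0.35, 0.35, 0.35])

```text
time_s: 11.3
tool_pos: [0.5197, -0.0271, 0.1953]
tool_rot: [180.0, 0.1, -3.5]
force: [-0.1, 0.5, -0.7]
grip_width: 0.0303
```

```bash
python3 - <<'E'
from h import *
cv2.imwrite('pics/s6.png',cv2.resize(read_camera('side')[100:270,220:420,::-1],None,fx=3.5,fy=3.5,interpolation=2))
delta([.517,-.027,.132],-3.3)
E
```

```text
t 11.35 tcp [ 0.5184 -0.0271  0.193 ] [-179.99    0.32   -3.51] F [-0.91 -0.43 -2.63] w 0.0301
shift cm [-0.1  0.   6.1] turn -0.0037
```

View pics/s6.png

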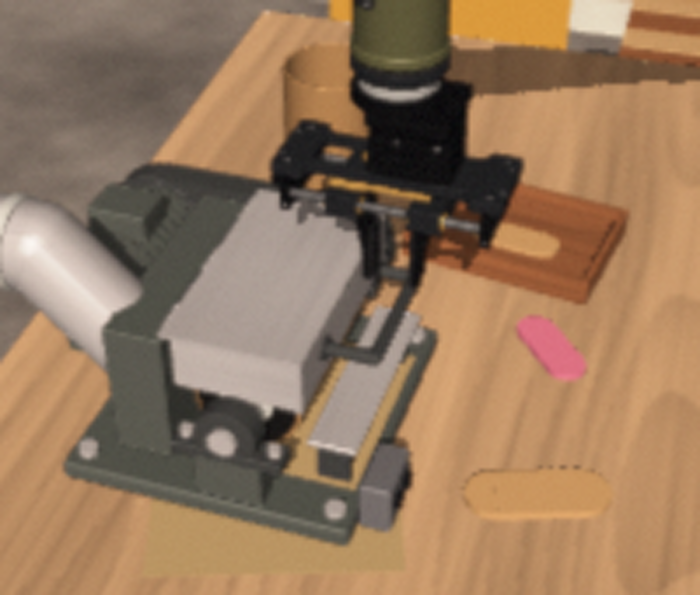

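carry_out([
  [-0.1, 0, 1],
  [-0.1, 0, 2],
  [-0.1, 0, 3],
], turn=[0, 0, 0], gripper=[0.35, 0.35, 0.35])

```text
time_s: 11.72
tool_pos: [0.5198, -0.0259, 0.167]
tool_rot: [180.0, -0.1, -3.4]
force: [0.2, 0.4, 0.7]
grip_width: 0.0304
```

carry_out([
  [0, 0, 0.8],
  [0, 0, 1.6],
  [0, 0, 2.4],
  [0, 0, 3],
], turn=[0, 0, 0, 0], gripper=[0.35, 0.35, 0.35, 0.35])

```text
time_s: 12.22
tool_pos: [0.5194, -0.0257, 0.1365]
tool_rot: [180.0, 0.0, -3.3]
force: [0.9, -0.1, 0.6]
grip_width: 0.0304
```

```bash
python3 - <<'E'
from h import *
a=read_camera('wrist')
cv2.imwrite('pics/w7.png',a[:,:,::-1])
cv2.imwrite('pics/s7.png',cv2.resize(read_camera('side')[100:270,220:420,::-1],None,fx=3.5,fy=3.5,interpolation=2))
delta([.517,-.027,.132],-3.3)
E
```

```text
t 12.32 tcp [ 0.519  -0.0256  0.1362] [-1.7999e+02  8.0000e-02 -3.3200e+00] F [-0.59 -0.6   0.37] w 0.0308
shift cm [-0.19  0.15  0.42] turn -0.0004
```

View pics/w7.png

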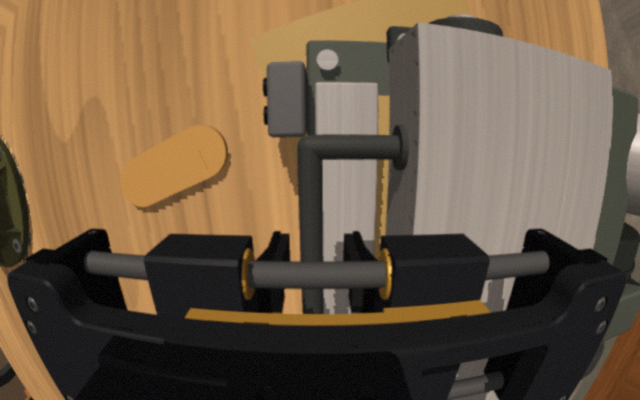

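View pics/s7.png

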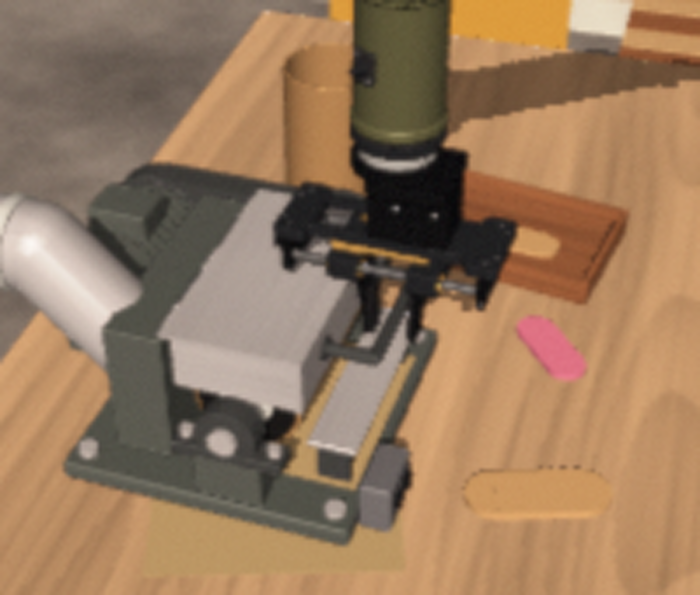

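carry_out([
  [-0.2, 0, 0.4],
  [-0.2, 0, 0.4],
], turn=[0, 0], gripper=[0.35, 0.35])

```text
time_s: 12.58
tool_pos: [0.5172, -0.0256, 0.1329]
tool_rot: [180.0, 0.0, -3.3]
force: [-0.5, -0.2, -0.0]
grip_width: 0.0302
```

carry_out([
  [0, 0, 0],
  [0, 0, 0],
  [0, 0, 0],
  [0, 0, 0],
], turn=[0, 0, 0, 0], gripper=[0, 0, 0, 0], squeeze=25)

```text
time_s: 13.08
tool_pos: [0.5169, -0.0256, 0.1331]
tool_rot: [180.0, 0.1, -3.3]
force: [-3.5, 0.0, 3.1]
grip_width: 0.0111
```

```bash
python3 - <<'E'
from h import *
delta([.517,-.027,.132],-3.3)
th0=np.arctan2(-21.5,170)
print([ (round(t,2),round(17.14*(np.cos(th0)-np.cos(t+th0)),2), round(-17.14*(np.sin(t+th0)-np.sin(th0)),2)) for t in np.arange(0,1.7,.1)])
E
```

```text
t 13.07 tcp [ 0.5169 -0.0256  0.1331] [ 1.7998e+02  7.0000e-02 -3.3100e+00] F [-3.54  0.02  3.11] w 0.0111
shift cm [0.02 0.14 0.11] turn -0.0002
[(np.float64(0.0), np.float64(0.0), np.float64(-0.0)), (np.float64(0.1), np.float64(-0.13), np.float64(-1.71)), (np.float64(0.2), np.float64(-0.09), np.float64(-3.42)), (np.float64(0.3), np.float64(0.12), np.float64(-5.12)), (np.float64(0.4), np.float64(0.5), np.float64(-6.79)), (np.float64(0.5), np.float64(1.05), np.float64(-8.42)), (np.float64(0.6), np.float64(1.76), np.float64(-9.98)), (np.float64(0.7), np.float64(2.61), np.float64(-11.46)), (np.float64(0.8), np.float64(3.61), np.float64(-12.85)), (np.float64(0.9), np.float64(4.75), np.float64(-14.13)), (np.float64(1.0), np.float64(6.01), np.float64(-15.3)), (np.float64(1.1), np.float64(7.37), np.float64(-16.33)), (np.float64(1.2), np.float64(8.84), np.float64(-17.22)), (np.float64(1.3), np.float64(10.38), np.float64(-17.96)), (np.float64(1.4), np.float64(12.0), np.float64(-18.54)), (np.float64(1.5), np.float64(13.66), np.float64(-18.96)), (np.float64(1.6), np.float64(15.35), np.float64(-19.21))]
```

```bash
python3 - <<'E'
import numpy as np
th0=np.arctan2(-21.5,170)
f=lambda t:np.array([17.14*(np.cos(th0)-np.cos(t+th0)),-17.14*(np.sin(t+th0)-np.sin(th0))])
g=lambda k:f(min(k*.05,1.69))
for k in range(0,35,5): print(k*.05,[[float(v) for v in (g(k+j)-g(k)).round(2)] for j in range(1,6)])
E
```

```text
0.0 [[-0.09, -0.85], [-0.13, -1.71], [-0.13, -2.57], [-0.09, -3.42], [-0.0, -4.27]]
0.25 [[0.13, -0.85], [0.3, -1.69], [0.51, -2.52], [0.76, -3.34], [1.05, -4.14]]
0.5 [[0.33, -0.79], [0.71, -1.56], [1.12, -2.31], [1.56, -3.04], [2.05, -3.75]]
0.75 [[0.52, -0.68], [1.07, -1.34], [1.65, -1.97], [2.27, -2.56], [2.91, -3.13]]
1.0 [[0.67, -0.53], [1.37, -1.03], [2.09, -1.5], [2.83, -1.92], [3.59, -2.31]]
1.25 [[0.78, -0.35], [1.58, -0.66], [2.39, -0.93], [3.22, -1.16], [4.05, -1.35]]
1.5 [[0.84, -0.15], [1.69, -0.25], [2.55, -0.31], [3.23, -0.33], [3.23, -0.33]]
```

carry_out([
  [-0.1, 0, -0.85],
  [-0.13, 0, -1.7],
], turn=[0, 0], gripper=[0, 0])

```text
time_s: 13.32
tool_pos: [0.5156, -0.0255, 0.1499]
tool_rot: [-180.0, 0.1, -3.3]
force: [1.7, 0.1, -4.4]
grip_width: 0.0113
```

carry_out([
  [0, 0, -0.86],
  [0.04, 0, -1.71],
  [0.13, 0, -2.56],
], turn=[0, 0, 0], gripper=[0, 0, 0])

```text
time_s: 13.7
tool_pos: [0.5167, -0.0256, 0.1759]
tool_rot: [180.0, 0.1, -3.3]
force: [-3.2, 0.3, -4.0]
grip_width: 0.0111
```

```bash
python3 - <<'E'
from h import *
cv2.imwrite('pics/s8.png',cv2.resize(read_camera('side')[100:270,220:420,::-1],None,fx=3.5,fy=3.5,interpolation=2))
delta([.517,-.027,.132],-3.3)
E
```

```text
t 13.75 tcp [ 0.5169 -0.0256  0.1769] [ 1.7997e+02  9.0000e-02 -3.3200e+00] F [-4.43  0.15 -2.79] w 0.0113
shift cm [0.03 0.14 4.49] turn -0.0004
```

View pics/s8.png

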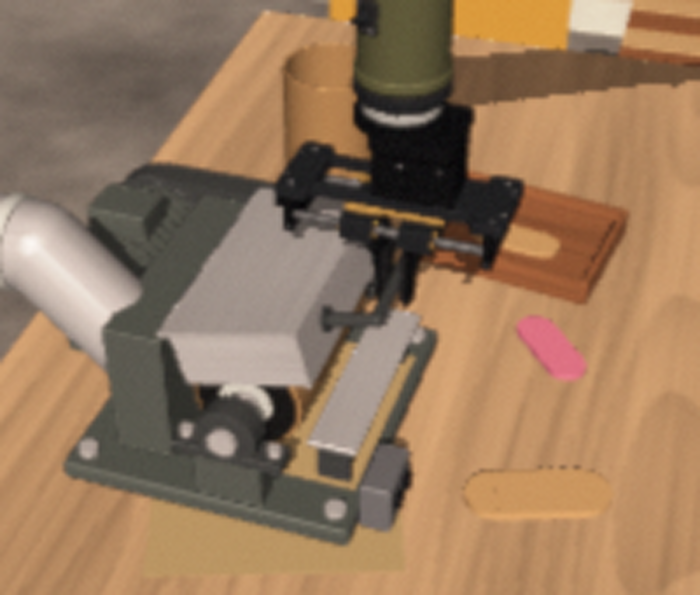

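Hood is opening with the bar held. Continue along the arc.

carry_out([
  [0.13, 0, -0.85],
  [0.3, 0, -1.69],
  [0.51, 0, -2.52],
  [0.76, 0, -3.34],
  [1.05, 0, -4.14],
], turn=[0, 0, 0, 0, 0], gripper=[0, 0, 0, 0, 0])

```text
time_s: 14.38
tool_pos: [0.5264, -0.026, 0.2173]
tool_rot: [180.0, 0.2, -3.3]
force: [-7.1, 0.6, -1.9]
grip_width: 0.011
```

carry_out([
  [0.33, 0, -0.79],
  [0.71, 0, -1.56],
  [1.12, 0, -2.31],
  [1.56, 0, -3.04],
  [2.05, 0, -3.75],
], turn=[0, 0, 0, 0, 0], gripper=[0, 0, 0, 0, 0])

```text
time_s: 15.0
tool_pos: [0.5456, -0.0269, 0.2555]
tool_rot: [180.0, 0.4, -3.3]
force: [-14.2, 1.0, 4.1]
grip_width: 0.0111
```

```bash
python3 - <<'E'
from h import *
cv2.imwrite('pics/s9.png',cv2.resize(read_camera('side')[80:250,200:400,::-1],None,fx=3.5,fy=3.5,interpolation=2))
delta([.6867,-.0365,.325],-3.3)
E
```

```text
t 15.05 tcp [ 0.5463 -0.0269  0.2566] [179.97   0.31  -3.31] F [-14.4    0.03   5.94] w 0.0112
shift cm [14.03  0.15 -6.91] turn -0.0002
```

View pics/s9.png

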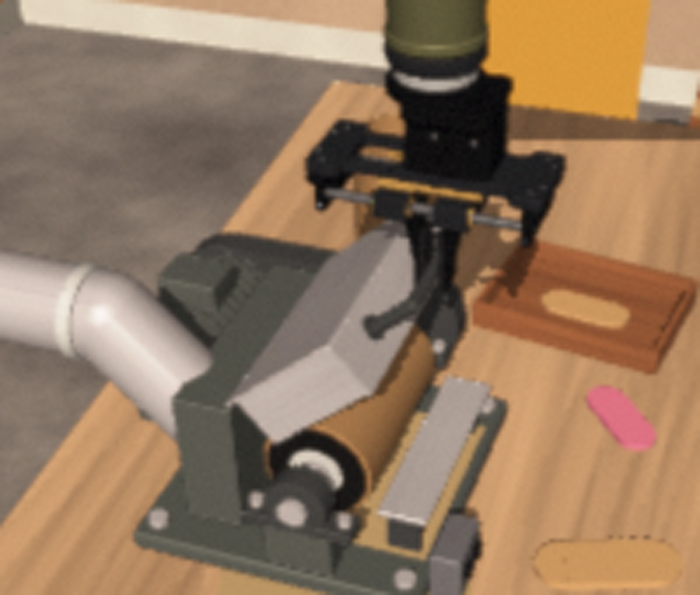

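carry_out([
  [0.4, 0, -0.8],
  [0.92, 0, -1.48],
  [1.5, 0, -2.11],
  [2.12, 0, -2.71],
  [2.77, 0, -3.29],
], turn=[0, 0, 0, 0, 0], gripper=[0, 0, 0, 0, 0])

```text
time_s: 15.68
tool_pos: [0.5749, -0.0283, 0.2898]
tool_rot: [180.0, 0.1, -3.3]
force: [-11.1, 1.6, 6.0]
grip_width: 0.0112
```

carry_out([
  [0.64, 0, -0.6],
  [1.34, 0, -1.12],
  [2.07, 0, -1.6],
  [2.82, 0, -2.03],
  [3.59, 0, -2.43],
], turn=[0, 0, 0, 0, 0], gripper=[0, 0, 0, 0, 0])

```text
time_s: 16.3
tool_pos: [0.6123, -0.0301, 0.315]
tool_rot: [-180.0, -0.1, -3.3]
force: [-5.9, 0.9, 6.6]
grip_width: 0.0109
```

```bash
python3 - <<'E'
from h import *
cv2.imwrite('pics/s10.png',cv2.resize(read_camera('side')[60:230,200:400,::-1],None,fx=3.5,fy=3.5,interpolation=2))
delta([.6867,-.0365,.325],-3.3)
E
```

```text
t 16.35 tcp [ 0.6135 -0.0302  0.3155] [-179.94   -0.25   -3.3 ] F [-3.85 -0.7   5.73] w 0.011
shift cm [ 7.35  0.2  -0.92] turn -0.0001
```

View pics/s10.png

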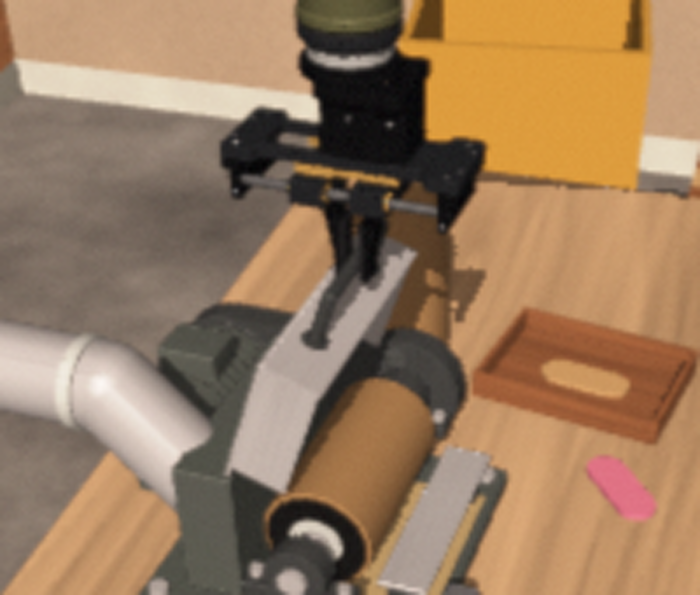

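carry_out([
  [0.79, 0, -0.36],
  [1.61, 0, -0.68],
  [2.43, 0, -0.97],
  [3.28, 0, -1.22],
  [4.11, 0, -1.42],
], turn=[0, 0, 0, 0, 0], gripper=[0, 0, 0, 0, 0])

```text
time_s: 16.98
tool_pos: [0.6542, -0.0322, 0.3276]
tool_rot: [-179.9, -0.2, -3.3]
force: [-3.3, 3.8, 4.2]
grip_width: 0.0111
```

carry_out([
  [0.6, 0, -0.13],
  [1.2, 0, -0.24],
  [1.2, 0, -0.24],
  [1.2, 0, -0.24],
], turn=[0, 0, 0, 0], gripper=[0, 0, 0, 0])

```text
time_s: 17.48
tool_pos: [0.6658, -0.0328, 0.3289]
tool_rot: [-179.9, -0.1, -3.3]
force: [-0.5, 5.5, 4.6]
grip_width: 0.0113
```

```bash
python3 - <<'E'
from h import *
cv2.imwrite('pics/s11.png',cv2.resize(read_camera('side')[60:230,200:400,::-1],None,fx=3.5,fy=3.5,interpolation=2))
c=get_calibration('wrist');a=read_camera('wrist');pickle.dump(c,open('w11.pkl','wb'))
cv2.imwrite('pics/w11.png',a[:,:,::-1])
delta([.6867,-.0365,.325],-3.3)
E
```

```text
t 17.57 tcp [ 0.6657 -0.0328  0.3289] [-1.799e+02 -1.100e-01 -3.250e+00] F [-1.6   4.95  5.84] w 0.0114
shift cm [2.12 0.25 0.4 ] turn 0.0009
```

View pics/s11.png

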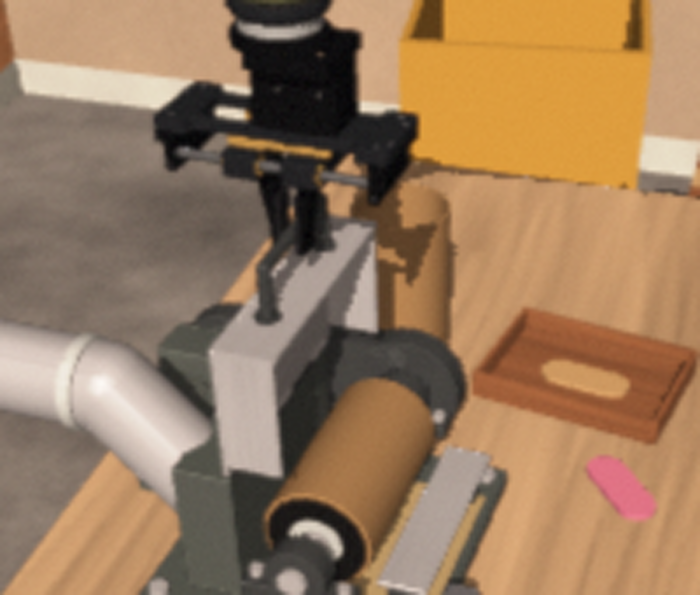

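View pics/w11.png

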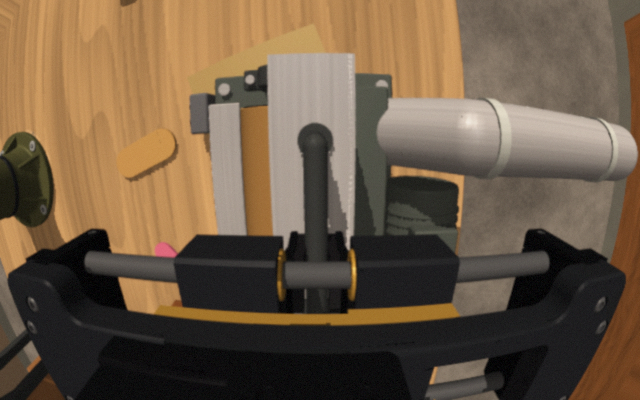

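carry_out([
  [0.6, -0.03, -0.07],
  [1.2, -0.05, -0.13],
  [1.7, -0.08, -0.16],
  [2.1, -0.1, -0.18],
  [2.1, -0.1, -0.18],
], turn=[0, 0, 0, 0, 0], gripper=[0, 0, 0, 0, 0])

```text
time_s: 18.2
tool_pos: [0.6865, -0.0338, 0.3296]
tool_rot: [-179.9, -0.0, -3.3]
force: [-0.4, 4.7, 2.2]
grip_width: 0.0111
```

carry_out([
  [0, 0, 0],
  [0, 0, 0],
  [0, 0, 0],
], turn=[0, 0, 0], gripper=[0, 0, 0])

```text
time_s: 18.58
tool_pos: [0.6862, -0.0338, 0.3297]
tool_rot: [-180.0, -0.0, -3.3]
force: [-0.3, 5.9, 2.4]
grip_width: 0.0112
```

```bash
python3 - <<'E'
from h import *
cv2.imwrite('pics/s12.png',cv2.resize(read_camera('side')[60:230,200:400,::-1],None,fx=3.5,fy=3.5,interpolation=2))
c=get_calibration('wrist');a=read_camera('wrist');pickle.dump(c,open('w12.pkl','wb'))
cv2.imwrite('pics/w12.png',a[:,:,::-1])
cv2.imwrite('pics/t12.png',cv2.resize(read_camera('top')[60:260,250:480,::-1],None,fx=3,fy=3,interpolation=2))
delta([.6867,-.0365,.325],-3.3)
print(telemetry.get_obs()['joint_velocities'].round(2))
E
```

```text
t 18.73 tcp [ 0.6862 -0.0337  0.3296] [-179.96   -0.     -3.28] F [-1.29  5.67  1.34] w 0.0114
shift cm [0.07 0.27 0.46] turn 0.0003
[ 0.02 -0.03 -0.04  0.11 -0.04 -0.04  0.04]
```

View pics/s12.png

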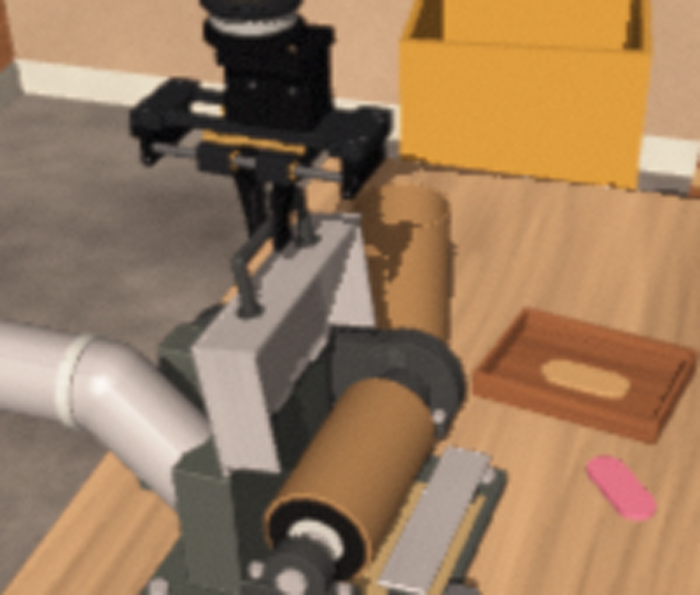

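View pics/w12.png

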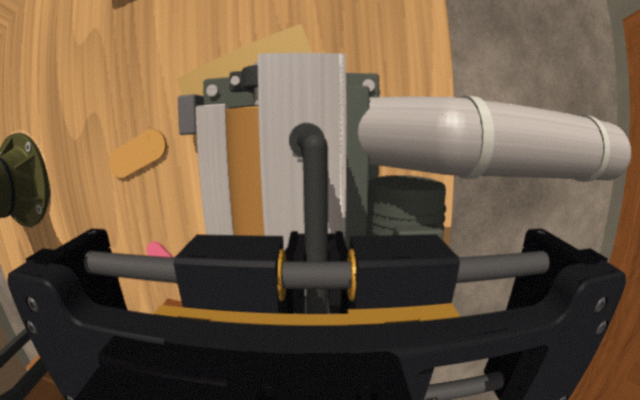

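View pics/t12.png

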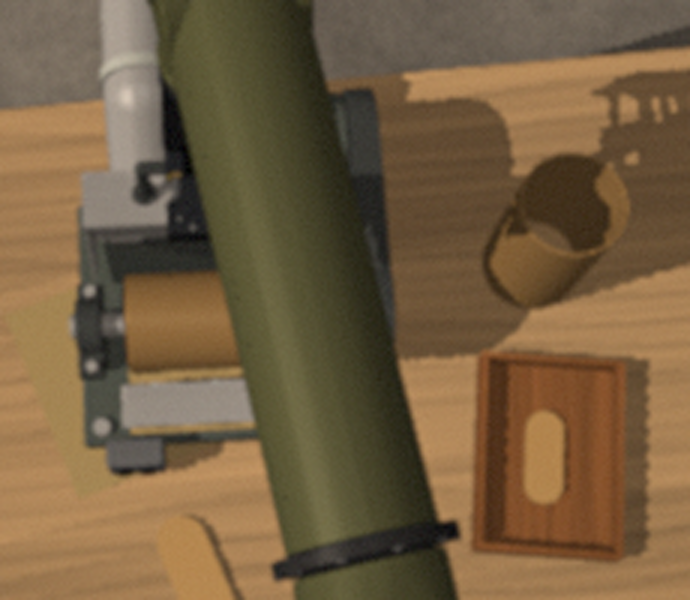

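```bash
python3 - <<'E'
from h import *
np.set_printoptions(precision=1,suppress=True)
th0=np.radians(-3.3);H=np.array([.6867,-.0368,.165])
def P(x,y,z,t):
    X=x*np.cos(t)+z*np.sin(t);Z=-x*np.sin(t)+z*np.cos(t)
    return H+[X*np.cos(th0)-y*np.sin(th0),X*np.sin(th0)+y*np.cos(th0),Z]
for t in (1.5,1.6,1.69,1.78,1.9):
    q=proj('side',[P(-.125,.115,.0035,t),P(-.125,.115,-.0465,t),P(-.125,-.115,-.0465,t),P(-.17,.06,-.0215,t)])
    print(t,((q-[200,60]+.5)*3.5).tolist())
print(telemetry.get_obs()['force'])
E
```

```text
1.5 [[218.29242756548817, 349.8198515504365], [278.65110951032534, 365.8524324444491], [383.4904100597615, 226.35308203668495], [277.51085542915985, 271.8700939504413]]
1.6 [[203.48136407967561, 346.9208849219322], [263.15746844218256, 357.4097515634099], [370.21489767460247, 219.1121333090081], [257.0658874749707, 265.3070958505249]]
1.69 [[190.44478155165274, 345.5058975514959], [248.87678416403307, 350.9132821162186], [357.90652746295024, 213.6307279283563], [238.73866789904562, 261.05716497076935]]
1.78 [[177.81637068214044, 345.2249740189043], [234.43000039626742, 345.5278987543462], [345.3843187223699, 209.18527394567843], [220.68279635617216, 258.4087266924071]]
1.9 [[161.81632577230974, 346.59405509148417], [215.16560655746335, 340.160409034111], [328.57150018186945, 204.9371516783364], [197.35243529655565, 257.38034990374115]]
[-1.3  5.7  1.3]
```

carry_out([
  [0.15, -0.05, 0],
  [0.3, -0.1, 0],
  [0.3, -0.1, 0],
  [0.3, -0.1, 0],
  [0.3, -0.1, 0],
], turn=[0, 0, 0, 0, 0], gripper=[0, 0, 0, 0, 0])

```text
time_s: 19.35
tool_pos: [0.6888, -0.0339, 0.3296]
tool_rot: [180.0, 0.0, -3.3]
force: [-1.2, 3.8, -0.7]
grip_width: 0.0113
```

carry_out([
  [0, 0, 0],
  [0, 0, 0],
  [0, 0, 0],
  [0, 0, 0],
  [0, 0, 0],
], turn=[0, 0, 0, 0, 0], gripper=[0, 0, 0, 0, 0])

```text
time_s: 19.98
tool_pos: [0.6888, -0.0338, 0.3297]
tool_rot: [180.0, 0.0, -3.3]
force: [-1.5, 2.4, -4.7]
grip_width: 0.0111
```

```bash
python3 - <<'E'
from h import *
a=read_camera('side')[:,:,::-1]
cv2.imwrite('pics/s13.png',a)
cv2.imwrite('pics/s13z.png',cv2.resize(a[110:200,220:340],None,fx=6,fy=6,interpolation=2))
delta([.6867,-.0365,.325],-3.3)
th0=np.radians(-3.3);H=np.array([.6867,-.0368,.165])
def P(x,y,z,t):
    X=x*np.cos(t)+z*np.sin(t);Z=-x*np.sin(t)+z*np.cos(t)
    return H+[X*np.cos(th0)-y*np.sin(th0),X*np.sin(th0)+y*np.cos(th0),Z]
for t in (1.6,1.65,1.69,1.75):
    q=proj('side',[P(-.125,.115,.0035,t),P(-.125,.115,-.0465,t),P(-.125,-.115,-.0465,t),P(0,.115,.0035,t)])
    print(t,((q-[220,110]+.5)*6).round(0).tolist())
E
```

```text
t 20.02 tcp [ 0.6888 -0.0338  0.3297] [ 1.7997e+02  5.0000e-02 -3.3400e+00] F [-0.92  2.52 -3.47] w 0.0112
shift cm [-0.2   0.28  0.47] turn -0.0007
1.6 [[229.0, 295.0], [331.0, 313.0], [515.0, 76.0], [262.0, 514.0]]
1.65 [[216.0, 293.0], [318.0, 306.0], [503.0, 70.0], [262.0, 514.0]]
1.69 [[206.0, 292.0], [307.0, 302.0], [494.0, 66.0], [262.0, 514.0]]
1.75 [[192.0, 292.0], [290.0, 295.0], [479.0, 61.0], [262.0, 515.0]]
```

View pics/s13z.png

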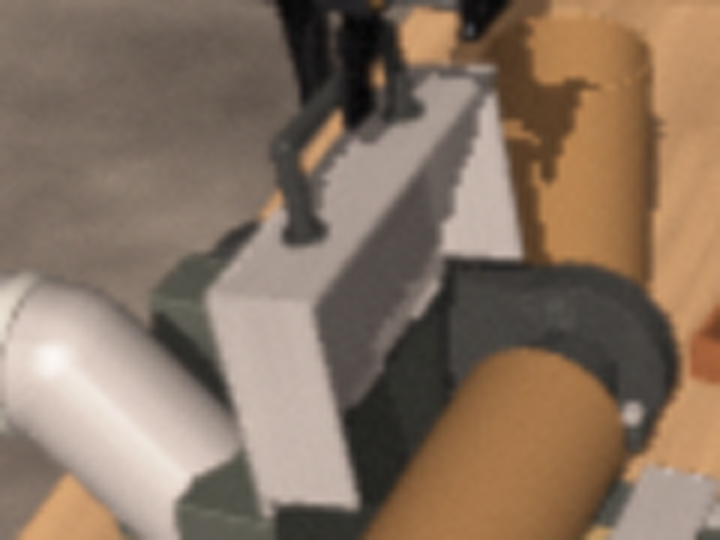

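View pics/s13.png

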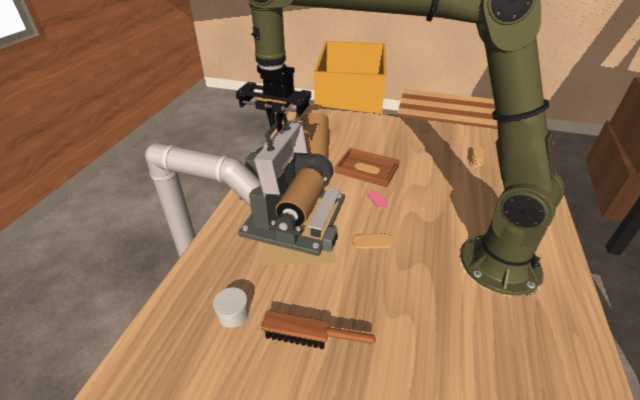

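carry_out([
  [0, 0, 0.05],
  [0, 0, 0.05],
  [0, 0, 0.05],
  [0, 0, 0.05],
  [0, 0, 0.05],
], turn=[0, 0, 0, 0, 0], gripper=[0, 0, 0, 0, 0])

```text
time_s: 20.65
tool_pos: [0.689, -0.0338, 0.3297]
tool_rot: [180.0, -0.0, -3.3]
force: [-1.0, 0.9, -2.0]
grip_width: 0.0109
```

carry_out([
  [0, 0, 0],
  [0, 0, 0],
  [0, 0, 0],
  [0, 0, 0],
  [0, 0, 0],
], turn=[0, 0, 0, 0, 0], gripper=[0, 0, 0, 0, 0])

```text
time_s: 21.28
tool_pos: [0.689, -0.0339, 0.3297]
tool_rot: [180.0, -0.0, -3.3]
force: [-1.1, -0.3, -1.1]
grip_width: 0.0112
```

Steady with near-zero forces. Handing in.

```bash
python3 -c "
from cell import sign_off
print(sign_off())"
```

```text
the job is handed in; nothing more can be done
None
```

I put the blank flat in the tray, then swung the hood up to its balance point. I handed the job in at about 21 s, with the arm still gripping the handle bar.

**Blank:** I took the 100 x 40 mm slat off the shut hood. The larger slat and the pink one on the bench were not touched. The pictures show the blank lying flat near the middle of the tray.

**Hood:** By the arm's position, the bar is within about 2 mm of straight above the hinge. The last side picture puts the swing at about 1.67 to 1.68 rad, against the target of 1.69 ± 0.1. The two disagree by only about 0.02 rad.

**Grip and forces:** The hood was still, with the fingers 11 mm apart on the bar at a 25 N squeeze. Outside force on the tool was about 1 N at the end. It rose to about 15 N partway through the swing because my arc was about 2 mm off in radius. I corrected for that on the way.

**Everything else:** In the last pictures the tray, brush, spare sleeve and tin look to be where they started.

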